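# Pin the jar stand and twist the ink jar open

## Robot

A 6-joint arm with a two-finger parallel gripper is mounted at the origin on the work surface. World frame = base frame: x ahead of the robot, y to its left, z up, the work surface at z = 0. Lengths are in m, angles in rad, forces in N, time in s.
With the tool pointing down it reaches from about 0.35 to 0.775 m from the base axis. Payload 5.5 kg.
Tool frame: the origin (TCP) lies between the finger pads; the fingertips stand 19 mm ahead of it and the grasp point (between the pads) is the TCP (env.tcp_to_tips is the distance from the TCP to the fingertips, in m); z points along the fingers, y is the direction in which the jaws open and shut (so a half turn about z gives the same grasp; the last joint's range is limited). The gripper opens to 85 mm and grips with 20 to 120 N. Pads are 22 mm wide; open, the fingers measure 114 mm over their backs; the gripper's body (76 mm by 85 mm) begins 54 mm behind the grasp point. The pads swing forward as they close: fully open they stand 13 mm farther back than shut.
Start: joints at [-1.272, 0.313, 0.046, 1.304, 0, 1.431], TCP at [0.244, -0.521, 0.25] pointing down, gripper open.
Joint ranges: [-2.76, 2.76], [-0.86, 1.69], [-1.03, 1.26], [-2.2, 2.34], [-1.47, 1.5], [-3.14, 3.14]. Speed limits (rad/s): [2.57, 2.57, 3.14, 3.14, 3.14, 3.14].

## Interface

Orientations are given as a unit quaternion [w, x, y, z].
In Python, from workcell import env, eyes, job gives the robot as it stands. The module is installed in compiled form; this text tells all that it offers.
- The arm moves only by the tool move_arm, never from a script. Its argument "commands" is a list of rows, each a list of 3 entries, a list of its own where there are three numbers: the shift along the world's x, y, z as a fraction of full scale, then the turn, a rotation vector about the world's x, y, z as a fraction of full scale, then the gripper command: -1 is shut, 1 is fully open, values between are in proportion. In form: [[[x, y, z], [wx, wy, wz], gripper], ...]. A call has 1 to 5 rows; each row shifts and turns the commanded pose from where the row before left it; what a row does not reach is not made up. Full scale, the value 1, is 0.04 m for a shift and 8 degrees for a turn. A row lasts 1/10 s, in which the tool goes at most 50 mm and 8.59 degrees, less where a joint would pass 70% of its speed; a pose out of reach is approached as far as the arm can. A call with a number of a shift or a turn outside -1 to 1 is refused whole. A call with a gripper value outside its range is refused whole. The fingers move at their own pace and stop on an object; "newtons" is the grip in N (left out, the last holds). Time passes only in rows, so rows that do not move let the fingers close. It gives the time, the measured TCP pose, the force and the opening at its end, in the units of the state.
- env.get_state(): the state, without advancing time (a new reading comes with each control period).
- eyes.read_camera(name): name is "scene" or "top" or "wrist"; returns a dict with "frame" (384x512x3 uint8, red, green, blue), "mtx" (3x3 intrinsics, pixels), "camera_from_world" (4x4, takes a point from world to camera coordinates); the wrist camera has in their place "mount" (4x4, takes a point from camera to tool coordinates, whose origin is the TCP and whose axes are the flange's). Camera axes: x right, y down, z forward; pixel columns grow to the right and rows downward; lengths in m; the calibration is good to about 2 mm. A picture is of the moment at which its call begins: read the wrist's pose just before it. There is no depth.
- job.hand_in(): hands the job in, once; it reports no verdict.
The state is a dict: "clock": time; "joint_pos": joint angles; "qvel": joint speeds; "tau": joint torques, N m; "tcp_pos": TCP position; "orientation": TCP orientation; "wrist_force": force on the tool from outside, world axes, zero at the start; "ft_torque": the same for the moment, N m; "finger_gap": finger opening in m.
Only numpy, scipy, OpenCV 4.12 (cv2) and the standard library are available. Lean on these libraries where they do the work, as an engineer would, in place of code of your own. Each camera call takes 0.05 s, during which the arm holds its last target.

## Task

Lock the swivelling jar stand by pushing the headed pin down through the holes of its fork and lug until the head sits fully home, so that the jar cannot turn with the cap. Then twist the jar's tight cap anticlockwise (seen from above) just until its lugs come free, lift it straight off and finish while still holding it level over the jar's mouth, its lower edge about 2 cm above the jar's rim and nothing but the gripper carrying it. Leave the pin home, and leave the tins, the bottle and the ink knife where they are.

Things in the scene. Friction and masses are not known exactly. Their poses are not given: they have to be found in the camera images.
- stand: The jar stand, fixed to the table: a plywood board 235 x 125 x 18 mm (x from -135 to +100 mm, y +-62 mm) with a swivelling jar holder on a vertical axis through the origin, and a steel fork towards -x. Origin: on the table under the swivel axis; z up.
- fork_hole (a point): Centre of the hole's mouth in the top of the fork's upper plate (36 x 36 mm; web on its outer side), 56 mm above the table, 85 mm from the swivel axis towards the stand's -x. A vertical 12 mm hole runs through upper plate, lug and lower plate (all between 26 and 56 mm above the table; board top at 18 mm). Axes as the stand's.
- holder (a joint): Swivel angle of the jar holder with the jar clamped in it, rad, about vertical, positive anticlockwise from above. 0: its lug's hole is in line with the fork's (starts within 0.01 of that). It swivels freely (0.05 N m) unless the pin is through the lug; pinned, it has about +-0.03 rad of play.
- jar_seat (a point): Point on the jar's axis where the cap's centre sits when the cap is on, 101 mm above the table; turns with the holder, z up. The white jar's rim is 7 mm above this point; its neck is 39 mm in diameter with three ramps out to 52 mm; its shoulder, 72 mm in diameter, is 21 mm below this point.
- cap_center (a point): Aluminium twist-off cap, 60 mm in diameter, 26 mm tall, 0.04 to 0.09 kg; point at its centre, z up. Tight when its x lies along jar_seat's x. Three lugs hold it and a sprung seal pushes it up with 12 N: up to 0.5 N m to turn. Turned anticlockwise 44 deg the lugs are clear and it pops up 2 mm; about 88 deg meets stops. Then it lifts straight off; after 20 mm its edge clears the rim.
- pin_head (a point): Headed steel pin, about 0.08 kg, at the start standing in the wooden block: a round knob head 20 mm in diameter and 30 mm tall on a shank 10 mm in diameter and 36 mm long with a tapered tip. Point: centre of the head (15 mm above the head's underside, 51 mm above the tip), z up along the pin.
- pin_block: Fixed wooden block 70 x 70 x 42 mm whose central hole holds the pin at the start, the head's underside on the block's top. Origin: centre of its underside.
- ink_tin_center (a point): Bystander: metal tin 84 mm in diameter, 60 mm tall. Point: its centre.
- small_tin_center (a point): Bystander: small metal tin 60 mm in diameter, 45 mm tall. Point: its centre.
- bottle_center (a point): Bystander: white plastic bottle 70 mm in diameter, 170 mm tall. Point: half-way up on its axis.
- ink_knife_grip (a point): Bystander: ink knife (spatula) 250 mm long lying flat. Point: middle of its handle.

How it is judged:
On the way, in this order (a step that is already met when the one before it is completed fails the run):
1. the pin is through fork and lug with its head home on the fork (z of pin_head in the frame of fork_hole below 0.0175 m and horizontal distance between pin_head and fork_hole below 0.005 m and angle between pin_head's own z axis and vertical below 0.12 rad), for 0.2 s.
2. the cap, still down on the jar, has been turned anticlockwise until its lugs are free, with the pin home and the jar not turning along (all of step 1 and value of joint holder between -0.1 and 0.1 rad and angle between the x axis of cap_center and the x axis of jar_seat, either way round above 0.74 rad and z of cap_center in the frame of jar_seat below 0.012 m and horizontal distance between cap_center and jar_seat below 0.006 m), for 0.05 s.
At the end, for the whole second after the job is handed in: The gripper holds the cap (over 1 N), at rest, level within 0.2 rad, within 18 mm of the jar axis, its lower edge 3 to 42 mm above the rim, touching neither jar nor stand; the pin is still home in the fork (within 2.5 mm) and the holder within 0.1 rad of in line (all of step 1 and value of joint holder between -0.1 and 0.1 rad and z of cap_center in the frame of jar_seat between 0.023 and 0.062 m and horizontal distance between cap_center and jar_seat below 0.018 m and angle between cap_center's own z axis and vertical below 0.2 rad and contact force between the fingers and cap above 1 N and contact force between cap and stand below 0.05 N and linear speed of cap below 0.03 m/s); the arm keeps its last pose, push and grip.
It fails at once if the ink tin is disturbed (moved over 30 mm) (distance of ink_tin_center from where it was at the start of the episode above 0.03 m).
It fails at once if the small tin is disturbed (moved over 30 mm) (distance of small_tin_center from where it was at the start of the episode above 0.03 m).
It fails at once if the bottle is disturbed (moved over 30 mm) (distance of bottle_center from where it was at the start of the episode above 0.03 m).
It fails at once if the ink knife is disturbed (moved over 30 mm) (distance of ink_knife_grip from where it was at the start of the episode above 0.03 m).
It also fails if it takes over 58 s, if anything falls off the work surface, if the arm or the gripper's body presses on something with over 40 N, if the wrist force passes 120 N, or if a joint passes its speed limit or range.

## Working session

There is one attempt and no reset: what is moved stays moved. The work goes in short steps, Python scripts to look and compute and a tool call to move; the robot and the scene stay as the last step left them, time stands still between calls to the robot, and variables do not carry over. Pictures are saved under pics/ and viewed, and the job is handed in when it is done.

Besides the shell and the picture viewer there is one more tool, called as a command line: name --argument value ..., lists and objects as JSON in quotes. move_arm: Moves the arm, as the interface text tells. Its arguments: {"type":"object","properties":{"commands":{"type":"array","items":{"type":"array"}},"newtons":{"type":"number"}},"required":["commands"]}

```bash
mkdir -p pics; python3 - <<'E'
from workcell import env,eyes,job
import cv2,numpy as np
print(env.get_state())
for n in ["scene","top","wrist"]:
    r=eyes.read_camera(n); cv2.imwrite(f"pics/{n}0.png",r["frame"][:,:,::-1]); np.savez(f"{n}0.npz",**r)
    print(n,r["mtx"].tolist(), r.get("camera_from_world",r.get("mount")))
E
```

```text
{'clock': 0.0, 'joint_pos': array([-1.27161452e+00,  3.14030202e-01,  4.49441714e-02,  1.30359257e+00,
       -1.77694397e-05,  1.43117103e+00]), 'qvel': array([-8.23124908e-04, -6.62987901e-05,  1.80881522e-03,  4.60204989e-04,
        1.70167080e-03,  1.29931794e-03]), 'tau': array([ 2.42589129e-03, -4.80632043e+01,  2.98532134e+01,  1.92670355e-02,
       -2.17173010e-04,  1.95354367e-06]), 'tcp_pos': array([ 0.24412207, -0.52006334,  0.24937765]), 'orientation': array([-9.37437615e-04,  9.76027005e-01,  2.17647423e-01, -8.38592672e-05]), 'wrist_force': array([ 0.35967369, -0.03201731,  0.04998255]), 'ft_torque': array([ 0.01353751, -0.00080735,  0.00556509]), 'finger_gap': 0.08503196201105909}
scene [[416.06747700714317, 0.0, 257.01893740021734], [0.0, 416.06747700714317, 191.6712498009883], [0.0, 0.0, 1.0]] [[-5.83079155e-01  8.12414865e-01 -8.86260074e-04  3.64170729e-01]
 [ 6.97508252e-01  5.00049495e-01 -5.13256993e-01 -3.95901659e-01]
 [-4.16534437e-01 -2.99887628e-01 -8.58234509e-01  1.39993566e+00]
 [ 0.00000000e+00  0.00000000e+00  0.00000000e+00  1.00000000e+00]]
top [[480.05663401205106, 0.0, 248.70131633856397], [0.0, 480.05663401205106, 182.75022065703223], [0.0, 0.0, 1.0]] [[-0.08110755 -0.99669838 -0.00372852  0.02473786]
 [-0.97231558  0.07994475 -0.2195706   0.65212599]
 [ 0.21914374 -0.01418354 -0.97558949  1.50815904]
 [ 0.          0.          0.          1.        ]]
wrist [[272.9749696679708, 0.0, 252.4436659254683], [0.0, 272.9749696679708, 190.36662684498097], [0.0, 0.0, 1.0]] [[ 1.06517814e-04 -9.64654628e-01 -2.63517433e-01  6.64095381e-02]
 [ 9.99999762e-01 -7.67272703e-05  6.85089801e-04 -4.22454083e-04]
 [-6.81094020e-04 -2.63517443e-01  9.64654391e-01 -1.23106106e-01]
 [ 0.00000000e+00  0.00000000e+00  0.00000000e+00  1.00000000e+00]]
```

View pics/scene0.png

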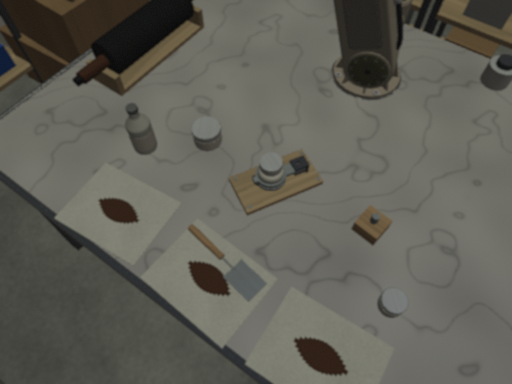

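View pics/top0.png

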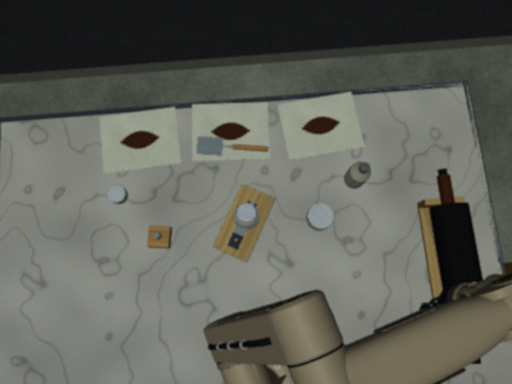

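View pics/wrist0.png

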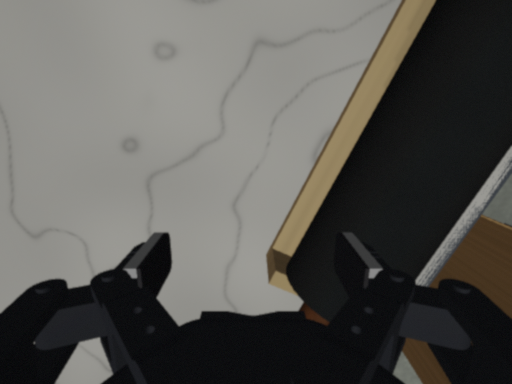

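The scene shows the stand with the jar near pixel (270,170), the pin block near (373,223), and the tins, bottle and knife away from both. I'll enlarge the areas I need.

```bash
cat > h.py <<'E'
import numpy as np,cv2
from scipy.spatial.transform import Rotation as R
from scipy.optimize import least_squares
def cam(n):
    d=np.load(n+".npz"); return d["mtx"],d["camera_from_world"]
def wristcam(r,s):
    q=s["orientation"]; T=np.eye(4); T[:3,:3]=R.from_quat([q[1],q[2],q[3],q[0]]).as_matrix(); T[:3,3]=s["tcp_pos"]
    return r["mtx"],np.linalg.inv(T@r["mount"])
def proj(c,p):
    K,T=c; p=np.atleast_2d(p); q=(T[:3,:3]@p.T).T+T[:3,3]; q=(K@q.T).T; return q[:,:2]/q[:,2:]
def plane(c,uv,z):
    K,T=c; d=T[:3,:3].T@np.linalg.inv(K)@np.array([uv[0],uv[1],1.]); o=-T[:3,:3].T@T[:3,3]
    return o+d*(z-o[2])/d[2]
def crop(f,x0,y0,w,h,s,name):
    cv2.imwrite(name,cv2.resize(f[y0:y0+h,x0:x0+w,::-1],None,fx=s,fy=s,interpolation=cv2.INTER_CUBIC))
E
python3 - <<'E'
from h import *
t=np.load("top0.npz")["frame"];s=np.load("scene0.npz")["frame"]
a=cv2.resize(t[175:265,140:280,::-1],None,fx=5,fy=5,interpolation=3)
cv2.imwrite("pics/t1.png",a)
crop(s,220,140,180,110,4,"pics/s1.png")
E
```

```text
(no output)
```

View pics/t1.png

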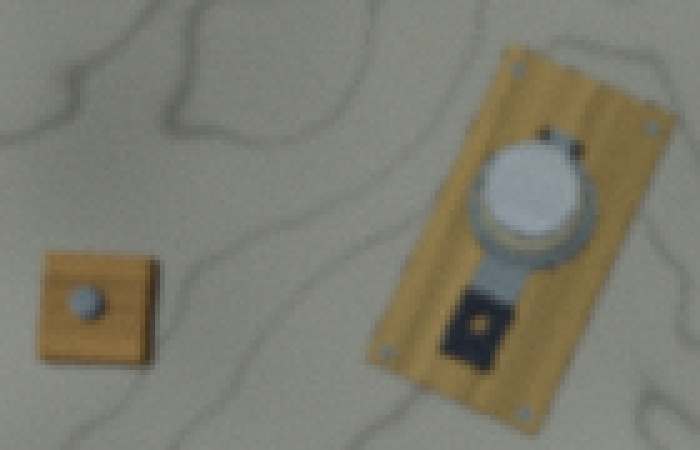

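View pics/s1.png

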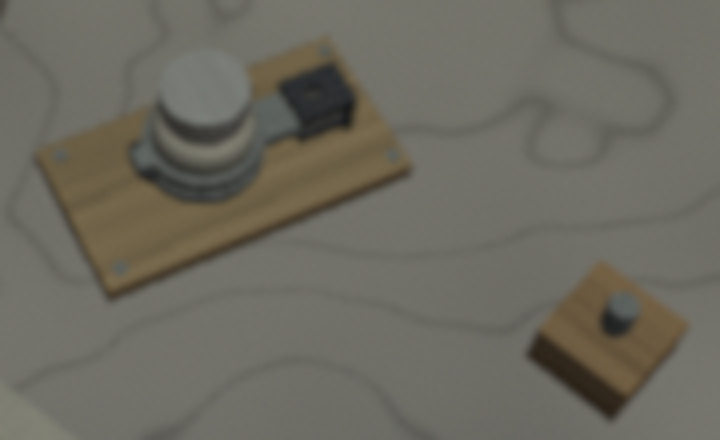

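```bash
python3 - <<'E'
from h import *
t=cam("top0");s=cam("scene0")
tp=lambda x,y:((x+.5)/5-.5+140,(y+.5)/5-.5+175)
sp=lambda x,y:((x+.5)/4-.5+220,(y+.5)/4-.5+140)
for n,a,b,z in [("pin",(86,302),(623,307),.072),("hole",(481,324),(317,92),.056),("cap",(535,188),(206,88),.114)]:
    print(n,plane(t,tp(*a),z),plane(s,sp(*b),z))
ct=[(510,45),(680,120),(537,436),(367,360)]
cs=[(38,157),(110,297),(410,170),(330,38)]
P=np.array([plane(t,tp(*c),.018) for c in ct]);Q=np.array([plane(s,sp(*c),.018) for c in cs])
print(P,Q)
E
```

```text
pin [0.50457564 0.28014959 0.072     ] [0.50771783 0.28118592 0.072     ]
hole [0.47146715 0.02821145 0.056     ] [0.47122051 0.03191341 0.056     ]
cap [ 0.54810821 -0.01354629  0.114     ] [ 0.54736199 -0.01033177  0.114     ]
[[ 0.66324442 -0.00493868  0.018     ]
 [ 0.6019783  -0.11554098  0.018     ]
 [ 0.39919213 -0.00212095  0.018     ]
 [ 0.4579284   0.106085    0.018     ]] [[ 0.60726581 -0.1084567   0.018     ]
 [ 0.66696153 -0.00196173  0.018     ]
 [ 0.46492473  0.10854101  0.018     ]
 [ 0.4010323   0.00196753  0.018     ]]
```

move_arm --commands '[[[0.38,0.92,0],[0,0,1],1],[[0.38,0.92,0],[0,0,1],1],[[0.38,0.92,0],[0,0,1],1],[[0.38,0.92,0],[0,0,1],1],[[0.38,0.92,0],[0,0,1],1]]'

```text
clock: 0.65
tcp_pos: [0.3205, -0.335, 0.2501]
orientation: [-0.0, 0.841, 0.541, 0.0]
wrist_force: [0.2, 0.1, 0.7]
finger_gap: 0.0852
```

move_arm --commands '[[[0.38,0.92,0],[0,0,1],1],[[0.38,0.92,0],[0,0,1],1],[[0.38,0.92,0],[0,0,1],1],[[0.38,0.92,0],[0,0,1],1],[[0.38,0.92,0],[0,0,1],1]]'

```text
clock: 1.15
tcp_pos: [0.3965, -0.151, 0.2503]
orientation: [0.0, 0.606, 0.796, 0.0]
wrist_force: [0.2, -1.7, -1.2]
finger_gap: 0.0852
```

move_arm --commands '[[[0.38,0.92,0],[0,0,1],1],[[0.38,0.92,0],[0,0,1],1],[[0.38,0.92,0],[0,0,1],1],[[0.38,0.92,0],[0,0,1],1],[[0.38,0.92,0],[0,0,1],1]]'

```text
clock: 1.65
tcp_pos: [0.4725, 0.0331, 0.2502]
orientation: [0.0, 0.297, 0.955, -0.0]
wrist_force: [1.1, -1.4, -0.2]
finger_gap: 0.0852
```

move_arm --commands '[[[0,0,0],[0,0,0.8],1],[[0,0,0],[0,0,0],1]]'

```text
clock: 1.85
tcp_pos: [0.4722, 0.0327, 0.2499]
orientation: [-0.0, 0.244, 0.97, -0.0]
wrist_force: [-0.2, 0.4, 0.4]
finger_gap: 0.0855
```

```bash
cat > look.py <<'E'
import sys
from h import *
from workcell import env,eyes
import pickle
n=sys.argv[1]
s=env.get_state(); r=eyes.read_camera("wrist")
pickle.dump((wristcam(r,s),r["frame"],s),open(n+".pkl","wb"))
cv2.imwrite(f"pics/{n}.png",cv2.resize(r["frame"][:,:,::-1],None,fx=1.5,fy=1.5,interpolation=3))
print(s["clock"],s["tcp_pos"],s["orientation"],s["finger_gap"],s["wrist_force"])
M=R.from_quat(s["orientation"][[1,2,3,0]]).as_matrix(); print("yaw",np.degrees(np.arctan2(M[1,0],M[0,0])),"z",M[:,2])
E
python3 look.py w1
```

```text
1.85 [0.47221735 0.03267032 0.24989423] [-4.38298509e-04  2.44338002e-01  9.69690022e-01 -9.70233023e-05] 0.08550895843846507 [-0.20254545  0.4345277   0.42109697]
yaw 151.71455769368006 z [-8.97440341e-04  2.60209073e-05 -9.99999597e-01]
```

View pics/w1.png

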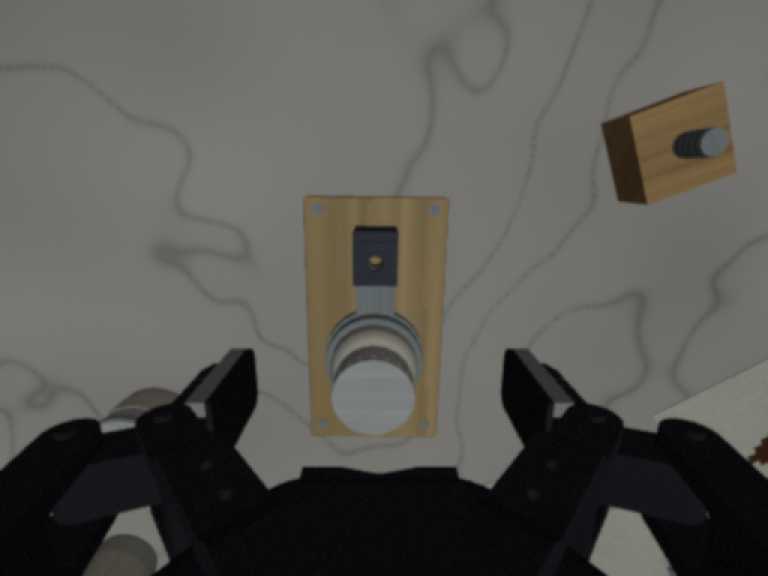

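```bash
python3 - <<'E'
from h import *
import pickle
c,f,s=pickle.load(open("w1.pkl","rb"))
crop(f,195,120,110,175,3.4,"pics/w1a.png")
u=lambda x,y:((x+.5)/1.5-.5,(y+.5)/1.5-.5)
print(plane(c,u(376,262),.056),plane(c,u(373,395),.114),plane(c,u(715,142),.072))
P=np.array([plane(c,u(*q),.018) for q in [(304,196),(448,197),(438,438),(311,436)]]);print(P)
E
```

```text
[0.47115636 0.03051122 0.056     ] [ 0.54401846 -0.01079666  0.114     ] [0.50496066 0.28026495 0.072     ]
[[ 3.98932157e-01 -1.88249711e-04  1.80000000e-02]
 [ 4.57539232e-01  1.07004458e-01  1.80000000e-02]
 [ 6.65656675e-01 -4.38289762e-03  1.80000000e-02]
 [ 6.03484949e-01 -1.15158440e-01  1.80000000e-02]]
```

View pics/w1a.png

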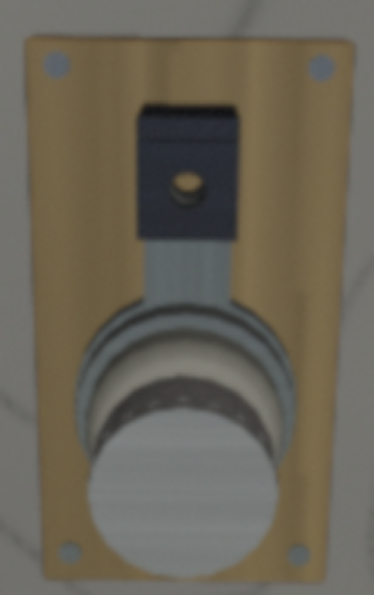

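move_arm --commands '[[[0.12,0.88,0],[0,0,0],1],[[0.12,0.88,0],[0,0,0],1],[[0.12,0.88,0],[0,0,0],1],[[0.12,0.88,0],[0,0,0],1],[[0.12,0.88,0],[0,0,0],1]]'

```text
clock: 2.4
tcp_pos: [0.4965, 0.2075, 0.2504]
orientation: [0.0, 0.248, 0.969, -0.0]
wrist_force: [1.0, 0.2, 0.4]
finger_gap: 0.0855
```

move_arm --commands '[[[0.11,0.88,0],[0,0,0],1],[[0.11,0.88,0],[0,0,0],1],[[0,0,-0.9],[0,0,0],1],[[0,0,-0.6],[0,0,0],1],[[0,0,0],[0,0,0],1]]'

```text
clock: 2.9
tcp_pos: [0.503, 0.2761, 0.1866]
orientation: [-0.003, 0.248, 0.969, -0.002]
wrist_force: [0.6, -0.9, -0.1]
finger_gap: 0.0854
```

```bash
python3 look.py w2
```

```text
2.9 [0.5029574  0.27613708 0.18658707] [-0.0029729   0.2475211   0.96887556 -0.00215002] 0.08535618374309517 [ 0.57822674 -0.86320324 -0.11505657]
yaw 151.33730048427398 z [-0.00682509 -0.0026945  -0.99997308]
```

View pics/w2.png

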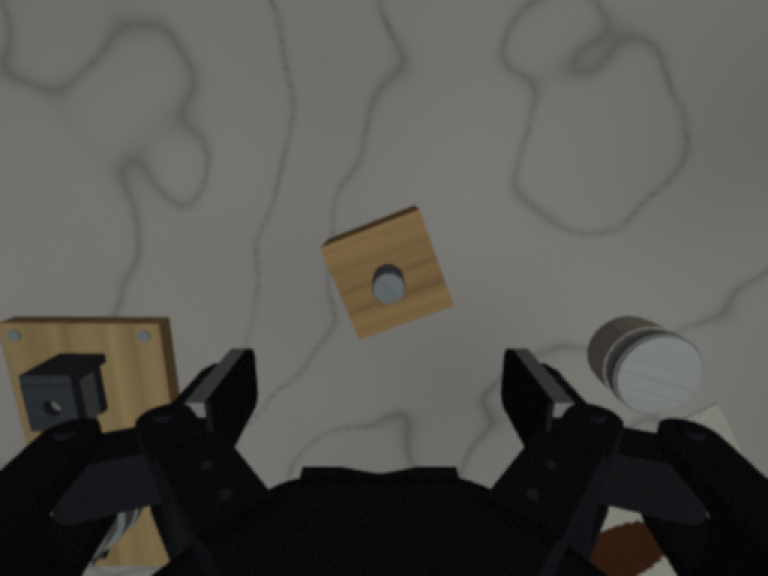

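```bash
python3 - <<'E'
from h import *
import pickle
from workcell import env
c,f,s=pickle.load(open("w2.pkl","rb"))
crop(f,205,130,110,110,5,"pics/w2a.png")
u=lambda x,y:((x+.5)/1.5-.5,(y+.5)/1.5-.5)
print(plane(c,u(389,288),.072),plane(c,u(387,273),.042)); print([plane(c,u(*q),.042)[:2] for q in [(321,247),(417,208),(453,304),(360,338)]],env.get_state()["tcp_pos"])
E
```

```text
[0.50450089 0.28146103 0.072     ] [0.5021829  0.28179976 0.042     ]
[array([0.46575321, 0.25185269]), array([0.47356841, 0.31921764]), array([0.54302237, 0.31115397]), array([0.53436588, 0.24288301])] [0.50402817 0.27641527 0.1888394 ]
```

View pics/w2a.png

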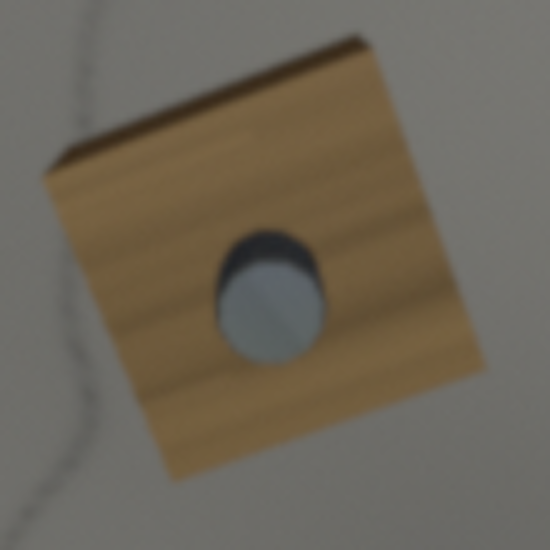

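move_arm --commands '[[[0,0.12,-0.6],[0,0,0],1],[[0,0,-0.8],[0,0,0],1],[[0,0,-0.8],[0,0,0],1],[[0,0,-0.6],[0,0,0],1],[[0,0,0],[0,0,0],1]]'

```text
clock: 3.45
tcp_pos: [0.504, 0.2812, 0.0768]
orientation: [-0.002, 0.247, 0.969, -0.001]
wrist_force: [0.3, -0.8, -0.1]
finger_gap: 0.0857
```

move_arm --commands '[[[0,0,0],[0,0,0],1],[[0,0,0],[0,0,0],1]]'

```text
clock: 3.65
tcp_pos: [0.507, 0.2829, 0.0809]
orientation: [0.002, 0.246, 0.969, 0.001]
wrist_force: [0.7, 0.6, 0.8]
finger_gap: 0.0852
```

move_arm --commands '[[[0,0,0],[0,0,0],1],[[0,0,0],[0,0,0],1],[[0,0,0],[0,0,0],1]]'

```text
clock: 3.95
tcp_pos: [0.5055, 0.2828, 0.0791]
orientation: [0.001, 0.246, 0.969, 0.0]
wrist_force: [-0.4, 0.0, -0.3]
finger_gap: 0.0856
```

move_arm --commands '[[[0,0,0],[0,0,0],1],[[0,0,0],[0,0,0],1],[[0,0,0],[0,0,0],1]]'

```text
clock: 4.25
tcp_pos: [0.505, 0.2827, 0.0783]
orientation: [-0.0, 0.246, 0.969, -0.0]
wrist_force: [-0.2, -0.4, 0.2]
finger_gap: 0.0853
```

```bash
python3 look.py w3
```

```text
4.25 [0.50500096 0.2826505  0.07825616] [-5.28823319e-05  2.45762117e-01  9.69330170e-01 -1.86397064e-05] 0.08526330007526525 [-0.1582877  -0.41492529  0.23216257]
yaw 151.54624593110643 z [-1.11682747e-04 -1.01431118e-05 -9.99999994e-01]
```

View pics/w3.png

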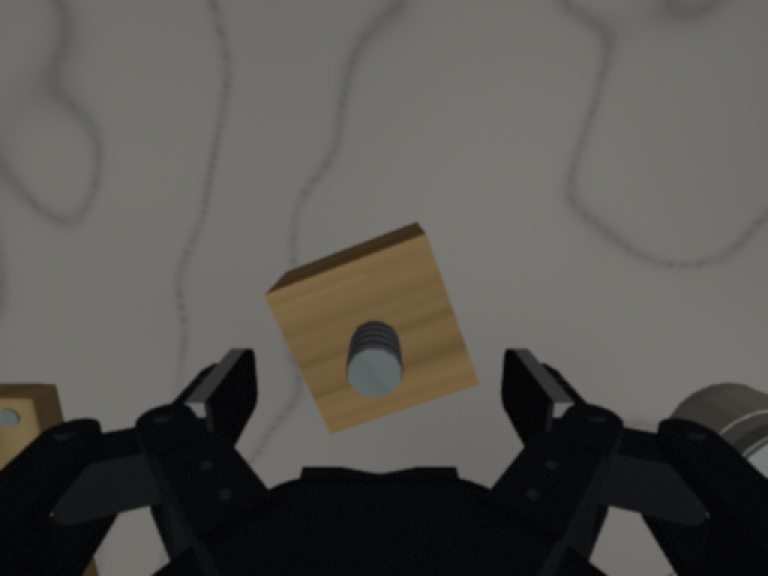

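```bash
python3 - <<'E'
from h import *
import pickle
c,f,s=pickle.load(open("w3.pkl","rb"))
u=lambda x,y:((x+.5)/1.5-.5,(y+.5)/1.5-.5)
p=plane(c,u(375,371),.072);d=p-s["tcp_pos"]
M=R.from_quat(s["orientation"][[1,2,3,0]]).as_matrix()
print(p,M.T@d)
print((proj(c,[[.505,.2825,.064]])+.5)*1.5-.5)
E
```

```text
[0.50339644 0.28194828 0.072     ] [ 0.00107554 -0.00138148  0.00625635]
[[378.61309054 363.69933673]]
```

move_arm --commands '[[[-0.03,-0.01,-0.2],[0,0,0],1],[[0,0,-0.15],[0,0,0],1],[[0,0,0],[0,0,0],1],[[0,0,0],[0,0,0],1],[[0,0,0],[0,0,0],1]]'

```text
clock: 4.8
tcp_pos: [0.504, 0.2822, 0.0643]
orientation: [0.0, 0.246, 0.969, 0.0]
wrist_force: [0.2, 0.1, 0.3]
finger_gap: 0.0853
```

move_arm --commands '[[[0,0,0],[0,0,0],-1],[[0,0,0],[0,0,0],-1],[[0,0,0],[0,0,0],-1],[[0,0,0],[0,0,0],-1],[[0,0,0],[0,0,0],-1]]' --newtons 50

```text
clock: 5.3
tcp_pos: [0.5041, 0.2823, 0.0646]
orientation: [0.0, 0.246, 0.969, 0.0]
wrist_force: [0.3, 1.1, -0.4]
finger_gap: 0.0186
```

move_arm --commands '[[[0,0,0],[0,0,0],-1],[[0,0,0],[0,0,0],-1],[[0,0,0],[0,0,0],-1],[[0,0,0],[0,0,0],-1],[[0,0,0],[0,0,0],-1]]'

```text
clock: 5.8
tcp_pos: [0.5041, 0.2823, 0.0646]
orientation: [0.0, 0.246, 0.969, 0.0]
wrist_force: [0.3, 0.4, 4.3]
finger_gap: 0.018
```

move_arm --commands '[[[0,0,0.2],[0,0,0],-1],[[0,0,0.4],[0,0,0],-1],[[0,0,0.6],[0,0,0],-1],[[0,0,0.6],[0,0,0],-1],[[0,0,0.5],[0,0,0],-1]]'

```text
clock: 6.3
tcp_pos: [0.5037, 0.2822, 0.1576]
orientation: [-0.0, 0.246, 0.969, -0.0]
wrist_force: [1.2, 0.8, -1.2]
finger_gap: 0.0185
```

move_arm --commands '[[[-0.1,-0.6,0],[0,0,0],-1],[[-0.1,-0.9,0],[0,0,0],-1],[[-0.1,-0.9,0],[0,0,0],-1],[[-0.1,-0.9,0],[0,0,0],-1],[[-0.1,-0.9,0],[0,0,0],-1]]'

```text
clock: 6.8
tcp_pos: [0.4832, 0.113, 0.1564]
orientation: [-0.0, 0.246, 0.969, -0.0]
wrist_force: [1.8, -0.6, -1.5]
finger_gap: 0.0183
```

move_arm --commands '[[[-0.1,-0.9,0],[0,0,0],-1],[[-0.1,-0.7,0],[0,0,0],-1],[[-0.13,-0.4,0],[0,0,0],-1],[[0,0,0],[0,0,0],-1],[[0,0,0],[0,0,0],-1]]'

```text
clock: 7.3
tcp_pos: [0.4706, 0.0342, 0.1564]
orientation: [-0.0, 0.246, 0.969, 0.0]
wrist_force: [0.3, 0.3, -1.0]
finger_gap: 0.0184
```

move_arm --commands '[[[0,0,0],[0,0,0],-1],[[0,0,0],[0,0,0],-1],[[0,0,0],[0,0,0],-1],[[0,0,0],[0,0,0],-1]]'

```text
clock: 7.7
tcp_pos: [0.4708, 0.0348, 0.1563]
orientation: [-0.0, 0.245, 0.969, 0.0]
wrist_force: [-0.4, 0.2, -0.9]
finger_gap: 0.0183
```

```bash
python3 look.py w4
```

```text
7.7 [0.47075138 0.0347845  0.15627473] [-1.83421595e-05  2.45297592e-01  9.69447824e-01  8.18232963e-05] 0.0182934156629793 [-0.38114764  0.21177769 -0.85040833]
yaw 151.60115783675647 z [ 4.57858190e-06  1.67645408e-04 -9.99999986e-01]
```

View pics/w4.png

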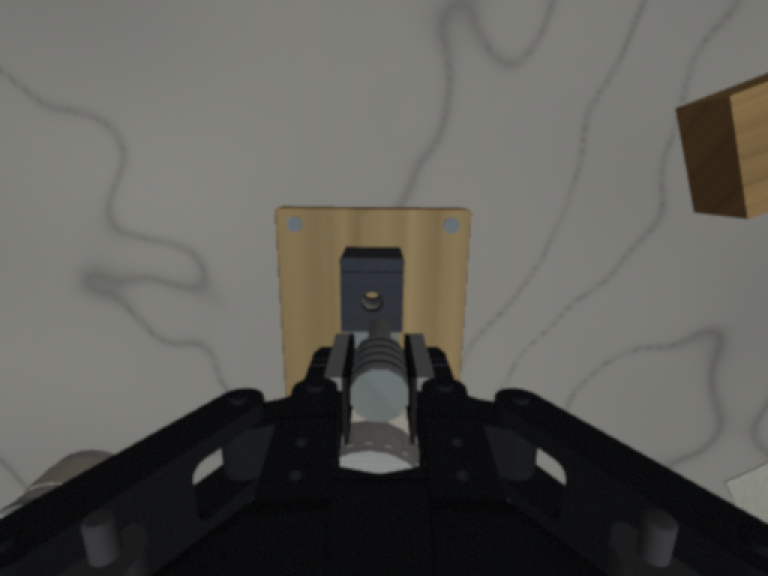

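```bash
cat > m.py <<'E'
from h import *
import pickle,sys
n=sys.argv[1]; c,f,s=pickle.load(open(n+".pkl","rb"))
x0,y0=int(sys.argv[2]),int(sys.argv[3]); crop(f,x0,y0,110,110,5,f"pics/{n}a.png")
E
python3 m.py w4 195 170; python3 - <<'E'
from h import *
import pickle
c,f,s=pickle.load(open("w4.pkl","rb"));t=s["tcp_pos"]
u=lambda x,y:((x+.5)/1.5-.5,(y+.5)/1.5-.5)
print(plane(c,u(379,387),t[2]+.0074),plane(c,u(379,326),t[2]-.0586),plane(c,u(372,300),.056))
print((proj(c,[t+[0,0,.0074],t+[0,0,-.0586]])+.5)*1.5-.5)
E
```

```text
[0.46852494 0.03599391 0.16367473] [0.47279483 0.03371135 0.09767473] [0.47101921 0.03014206 0.056     ]
[[378.98305139 394.20705046]
 [378.94167151 321.40652007]]
```

View pics/w4a.png

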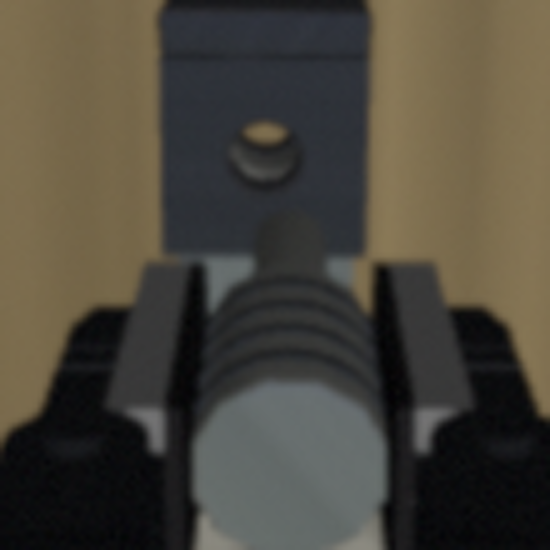

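move_arm --commands '[[[0,-0.115,-0.3],[0,0,0],-1],[[0,0,-0.4],[0,0,0],-1],[[0,0,-0.2],[0,0,0],-1],[[0,0,0],[0,0,0],-1],[[0,0,0],[0,0,0],-1]]'

```text
clock: 8.25
tcp_pos: [0.4706, 0.0295, 0.1201]
orientation: [-0.0, 0.246, 0.969, -0.0]
wrist_force: [-0.9, 0.3, -0.9]
finger_gap: 0.0185
```

move_arm --commands '[[[0,0,0],[0,0,0],-1],[[0,0,0],[0,0,0],-1],[[0,0,0],[0,0,0],-1],[[0,0,0],[0,0,0],-1]]'

```text
clock: 8.65
tcp_pos: [0.4709, 0.0296, 0.1206]
orientation: [0.0, 0.246, 0.969, 0.0]
wrist_force: [0.3, 0.3, -0.3]
finger_gap: 0.0185
```

```bash
python3 look.py w5;python3 m.py w5 195 170;python3 - <<'E'
from h import *
from workcell import eyes
r=eyes.read_camera("scene"); crop(r["frame"],250,120,90,80,8,"pics/s5.png")
r=eyes.read_camera("top"); crop(r["frame"],200,190,90,70,8,"pics/t5.png")
E
```

```text
8.65 [0.47090672 0.02963127 0.12064183] [3.33150188e-04 2.45788375e-01 9.69323452e-01 1.00690306e-04] 0.018515880364637367 [ 0.25514097  0.30859781 -0.32346346]
yaw 151.54313413219856 z [ 6.95357593e-04  3.14340639e-05 -9.99999758e-01]
```

View pics/w5a.png

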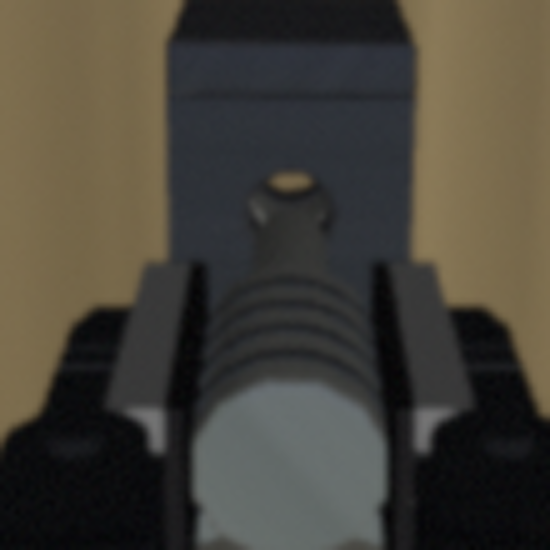

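View pics/s5.png

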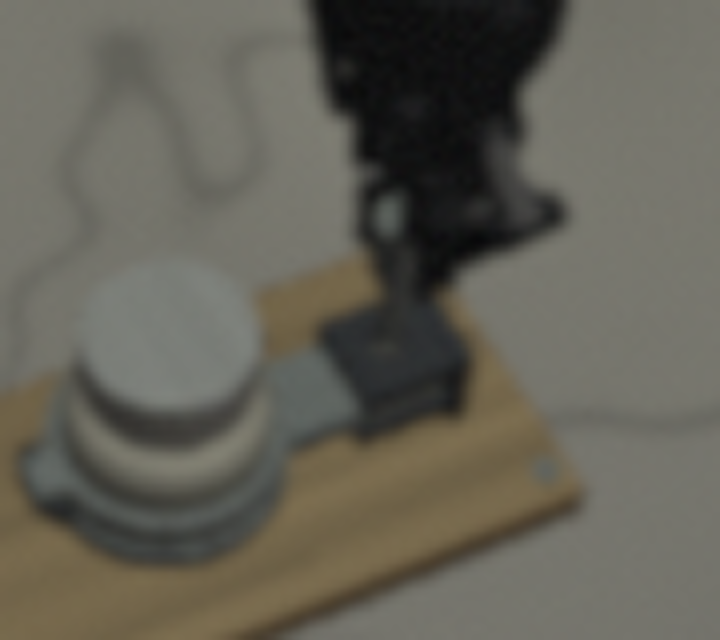

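View pics/t5.png

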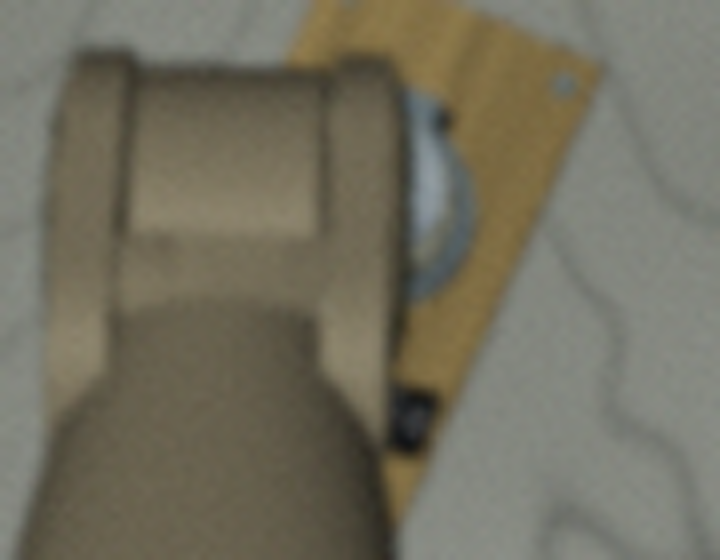

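```bash
python3 - <<'E'
from h import *
import pickle
c=cam("scene0")
h=np.array([.471,.0303,.056])
for p in [h,h+[0,0,.006],h+[.002,0,.006],h+[0,.002,.006]]: print((proj(c,p)-[250,120]+.5)*8-.5)
c,f,s=pickle.load(open("w5.pkl","rb"))
a=np.radians(151.5);ex=np.array([np.cos(a),np.sin(a),0])
for d in (-.006,0,.006):print((proj(c,h+d*ex)-[195,170]+.5)*5-.5)
t=s["tcp_pos"]
for d in (-.003,0,.003): print("tip",(proj(c,t-[0,0,.0586]+d*ex)-[195,170]+.5)*5-.5)
E
```

```text
[[390.900041   341.82809038]]
[[392.37889043 331.78761866]]
[[389.21883125 335.67954261]]
[[397.29440698 334.57665499]]
[[293.48019694 244.84166313]]
[[293.54971989 206.25357795]]
[[293.62036548 167.04237299]]
tip [[289.20413775 242.14204228]]
tip [[289.22230158 222.26087588]]
tip [[289.24061585 202.21504195]]
```

move_arm --commands '[[[0,0.012,-0.1],[0,0,0],-1],[[0,0,-0.1],[0,0,0],-1],[[0,0,-0.1],[0,0,0],-1],[[0,0,-0.1],[0,0,0],-1]]'

```text
clock: 9.2
tcp_pos: [0.4705, 0.0301, 0.1038]
orientation: [-0.0, 0.246, 0.969, 0.0]
wrist_force: [0.6, -0.1, -1.1]
finger_gap: 0.0184
```

move_arm --commands '[[[0,0,0],[0,0,0],-1],[[0,0,0],[0,0,0],-1]]'

```text
clock: 9.4
tcp_pos: [0.4705, 0.0301, 0.1041]
orientation: [-0.0, 0.246, 0.969, 0.0]
wrist_force: [0.1, -0.1, -0.7]
finger_gap: 0.0184
```

move_arm --commands '[[[0,0,-0.12],[0,0,0],-1],[[0,0,-0.12],[0,0,0],-1],[[0,0,-0.12],[0,0,0],-1],[[0,0,0],[0,0,0],-1]]'

```text
clock: 9.8
tcp_pos: [0.4702, 0.0301, 0.0891]
orientation: [-0.001, 0.246, 0.969, -0.0]
wrist_force: [0.2, 0.4, -0.9]
finger_gap: 0.0185
```

move_arm --commands '[[[0,0,-0.1],[0,0,0],-1],[[0,0,-0.1],[0,0,0],-1],[[0,0,-0.05],[0,0,0],-1],[[0,0,0],[0,0,0],-1]]'

```text
clock: 10.2
tcp_pos: [0.4704, 0.0302, 0.0795]
orientation: [-0.0, 0.246, 0.969, -0.0]
wrist_force: [-0.7, 0.3, -0.7]
finger_gap: 0.0184
```

Almost home with no resistance, so I'll keep pressing down gently until it makes contact.

move_arm --commands '[[[0,0,-0.03],[0,0,0],-1],[[0,0,-0.02],[0,0,0],-1],[[0,0,0],[0,0,0],-1],[[0,0,0],[0,0,0],-1]]'

```text
clock: 10.6
tcp_pos: [0.4708, 0.0301, 0.0785]
orientation: [0.0, 0.246, 0.969, 0.0]
wrist_force: [-2.9, 0.0, 4.2]
finger_gap: 0.0183
```

```bash
python3 look.py w6;python3 m.py w6 195 170
```

```text
10.6 [0.47083557 0.03008966 0.07851132] [3.23894437e-04 2.45788002e-01 9.69323553e-01 4.52091802e-05] 0.018289851191232602 [-2.90433441  0.04578261  4.20410566]
yaw 151.5431802675279 z [ 6.50140761e-04 -7.15740865e-05 -9.99999786e-01]
```

View pics/w6a.png

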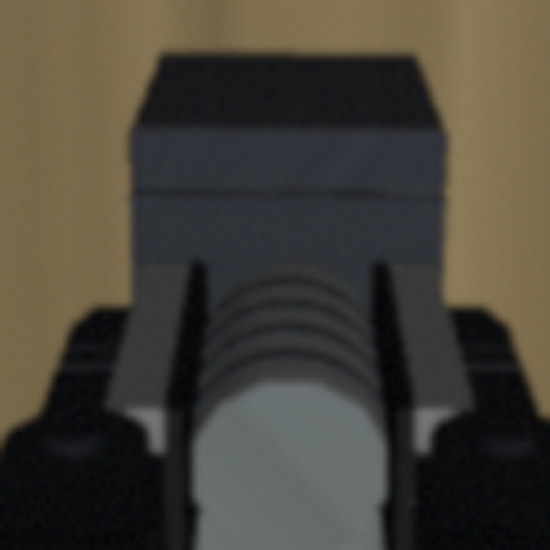

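move_arm --commands '[[[0,0,-0.04],[0,0,0],-1],[[0,0,-0.03],[0,0,0],-1],[[0,0,0],[0,0,0],-1],[[0,0,0],[0,0,0],-1],[[0,0,0],[0,0,0],-1]]'

```text
clock: 11.15
tcp_pos: [0.471, 0.0301, 0.0783]
orientation: [0.001, 0.246, 0.969, 0.0]
wrist_force: [-10.6, 1.3, 28.6]
finger_gap: 0.0186
```

move_arm --commands '[[[0,0,0.06],[0,0,0],-1],[[0,0,0],[0,0,0],-1],[[0,0,0],[0,0,0],1],[[0,0,0],[0,0,0],1],[[0,0,0],[0,0,0],1]]'

```text
clock: 11.65
tcp_pos: [0.4705, 0.0301, 0.0771]
orientation: [-0.0, 0.246, 0.969, -0.0]
wrist_force: [0.1, 0.1, 0.8]
finger_gap: 0.0612
```

move_arm --commands '[[[0,0,0],[0,0,0],1],[[0,0,0.5],[0,0,0],1],[[0,0,0.9],[0,0,0],1],[[0,0,0.9],[0,0,0],1],[[0,0,0.9],[0,0,0],1]]'

```text
clock: 12.15
tcp_pos: [0.4703, 0.0302, 0.2065]
orientation: [-0.0, 0.246, 0.969, -0.0]
wrist_force: [0.9, 0.6, -0.4]
finger_gap: 0.0856
```

move_arm --commands '[[[0,0,0.6],[0,0,0],1],[[0,0,0],[0,0,0],1],[[0,0,0],[0,0,0],1],[[0,0,0],[0,0,0],1],[[0,0,0],[0,0,0],1]]'

```text
clock: 12.65
tcp_pos: [0.4698, 0.0302, 0.228]
orientation: [-0.001, 0.246, 0.969, -0.0]
wrist_force: [0.1, 0.1, -0.6]
finger_gap: 0.0856
```

```bash
python3 look.py w7
```

```text
12.65 [0.46977674 0.03019243 0.2279888 ] [-1.42559549e-03  2.45819311e-01  9.69314607e-01 -1.61118917e-04] 0.08561324374361991 [ 0.05020285  0.07827173 -0.57614141]
yaw 151.53937688510777 z [-2.84291335e-03  3.88527964e-04 -9.99995883e-01]
```

View pics/w7.png

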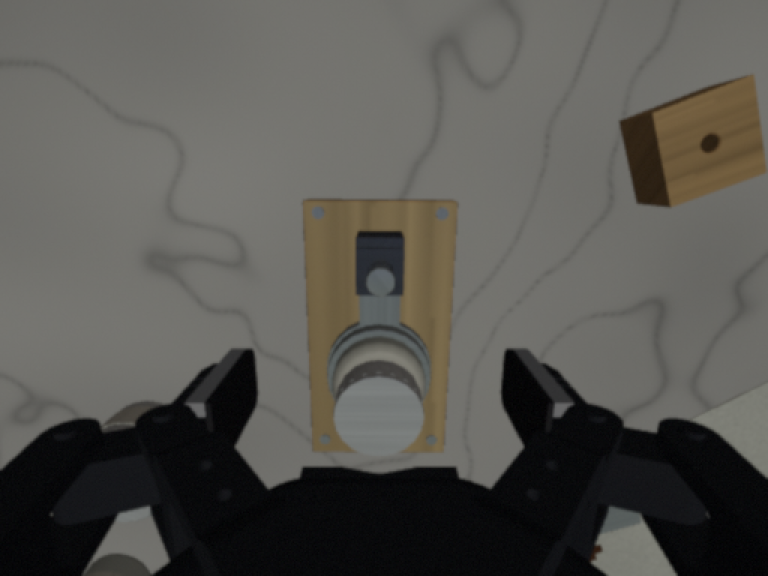

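move_arm --commands '[[[0.63,-0.34,0],[0,0,0],1],[[0.63,-0.34,0],[0,0,0],1],[[0.63,-0.34,0],[0,0,0],1],[[0,0,-0.5],[0,0,0],1],[[0,0,0],[0,0,0],1]]'

```text
clock: 13.2
tcp_pos: [0.5449, -0.0109, 0.2061]
orientation: [-0.003, 0.246, 0.969, -0.0]
wrist_force: [-1.5, -0.0, 0.0]
finger_gap: 0.0852
```

move_arm --commands '[[[0,0,0],[0,0,0],1],[[0,0,0],[0,0,0],1],[[0,0,0],[0,0,0],1],[[0,0,0],[0,0,0],1],[[0,0,0],[0,0,0],1]]'

```text
clock: 13.7
tcp_pos: [0.5464, -0.0105, 0.2101]
orientation: [0.001, 0.246, 0.969, 0.0]
wrist_force: [0.1, 0.5, 0.6]
finger_gap: 0.0855
```

```bash
python3 look.py w8
```

```text
13.7 [ 0.54636685 -0.01053587  0.21011149] [5.11060890e-04 2.45669134e-01 9.69353601e-01 1.07657796e-04] 0.08547756345530808 [0.07666624 0.51470152 0.63551341]
yaw 151.55722189258609 z [ 1.04369382e-03 -4.23868281e-05 -9.99999454e-01]
```

View pics/w8.png

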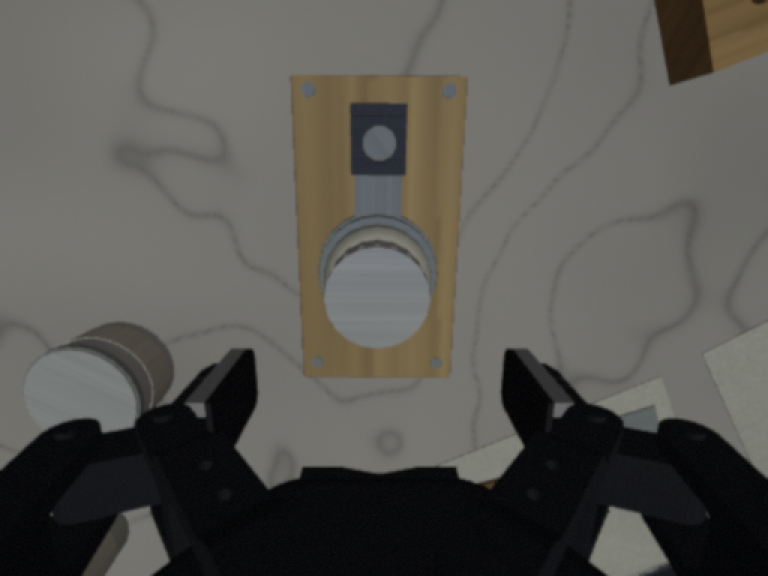

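```bash
python3 - <<'E'
from h import *
import pickle
c,f,s=pickle.load(open("w8.pkl","rb"))
u=lambda x,y:((x+.5)/1.5-.5,(y+.5)/1.5-.5)
print(plane(c,u(378,297),.114),plane(c,u(379,143),.086),plane(c,u(83,397),.06))
E
```

```text
[ 0.5456794  -0.01072077  0.114     ] [0.47262188 0.02949327 0.086     ] [ 0.52376241 -0.24985465  0.06      ]
```

move_arm --commands '[[[0,0,-0.6],[0,0,0],1],[[0,0,-0.8],[0,0,0],1],[[0,0,-0.8],[0,0,0],1],[[0,0,-0.35],[0,0,0],1],[[0,0,0],[0,0,0],1]]'

```text
clock: 14.25
tcp_pos: [0.5443, -0.0104, 0.1052]
orientation: [-0.002, 0.246, 0.969, -0.0]
wrist_force: [-0.6, -0.4, -0.6]
finger_gap: 0.0854
```

move_arm --commands '[[[0,0,0],[0,0,0],1],[[0,0,0],[0,0,0],1],[[0,0,0],[0,0,0],1],[[0,0,0],[0,0,0],1],[[0,0,0],[0,0,0],1]]'

```text
clock: 14.75
tcp_pos: [0.5467, -0.0108, 0.1081]
orientation: [0.001, 0.246, 0.969, 0.0]
wrist_force: [-0.0, -1.0, 0.1]
finger_gap: 0.085
```

```bash
python3 look.py w9
```

```text
14.75 [ 0.54667523 -0.01075468  0.10813876] [5.88354900e-04 2.45829213e-01 9.69312976e-01 8.21616603e-05] 0.08497822352640082 [-0.04425105 -0.98687998  0.05617828]
yaw 151.53829488547981 z [ 1.18099555e-03 -1.29988917e-04 -9.99999294e-01]
```

View pics/w9.png

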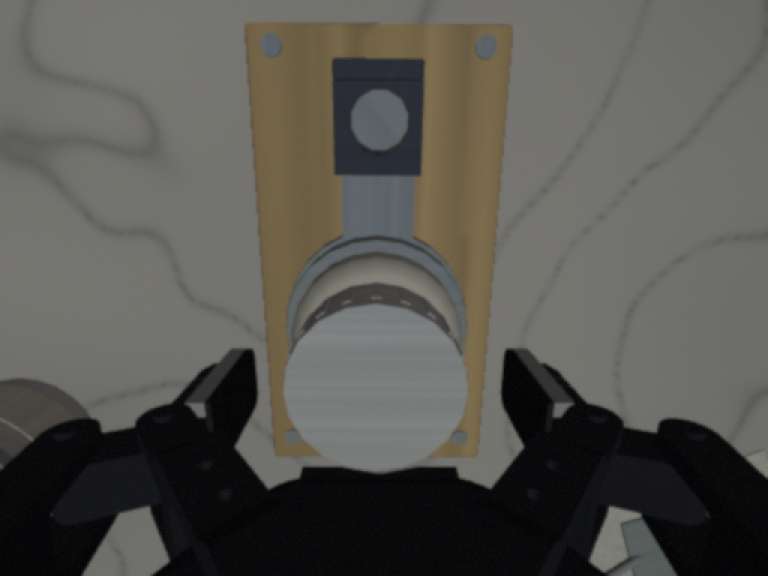

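```bash
python3 - <<'E'
from h import *
import pickle
c,f,s=pickle.load(open("w9.pkl","rb"))
u=lambda x,y:((x+.5)/1.5-.5,(y+.5)/1.5-.5)
print(plane(c,u(377,387),.114))
E
```

```text
[ 0.54489546 -0.01051089  0.114     ]
```

move_arm --commands '[[[-0.02,0,-0.18],[0,0,0],1],[[0,0,0],[0,0,0],1],[[0,0,0],[0,0,0],1],[[0,0,0],[0,0,0],1],[[0,0,0],[0,0,0],1]]'

```text
clock: 15.3
tcp_pos: [0.5456, -0.0107, 0.1004]
orientation: [0.0, 0.246, 0.969, 0.0]
wrist_force: [0.6, -0.6, -0.1]
finger_gap: 0.0855
```

move_arm --commands '[[[0,0,0],[0,0,0],-1],[[0,0,0],[0,0,0],-1],[[0,0,0],[0,0,0],-1],[[0,0,0],[0,0,0],-1],[[0,0,0],[0,0,0],-1]]' --newtons 70

```text
clock: 15.8
tcp_pos: [0.5455, -0.0109, 0.101]
orientation: [0.0, 0.246, 0.969, -0.0]
wrist_force: [-1.5, 0.5, 6.4]
finger_gap: 0.0586
```

move_arm --commands '[[[0,0,0],[0,0,0],-1],[[0,0,0],[0,0,0],-1],[[0,0,0],[0,0,0],-1]]'

```text
clock: 16.1
tcp_pos: [0.5455, -0.0109, 0.1009]
orientation: [0.0, 0.246, 0.969, -0.0]
wrist_force: [-1.5, -0.9, 5.2]
finger_gap: 0.0586
```

move_arm --commands '[[[0,0,0],[0,0,0.4],-1],[[0,0,0],[0,0,0.4],-1],[[0,0,0],[0,0,0.4],-1],[[0,0,0],[0,0,0.4],-1],[[0,0,0],[0,0,0.4],-1]]' --newtons 70

```text
clock: 16.6
tcp_pos: [0.5459, -0.011, 0.1009]
orientation: [0.001, 0.108, 0.994, -0.0]
wrist_force: [-0.4, -0.2, 4.9]
finger_gap: 0.0586
```

```bash
python3 look.py w10; python3 -c "
from workcell import env;print(env.get_state()['ft_torque'])"
```

```text
16.6 [ 0.54587964 -0.01097154  0.10094267] [ 5.72455359e-04  1.07550666e-01  9.94199411e-01 -2.42380940e-04] 0.05857513301631924 [-0.40230833 -0.20073356  4.93462014]
yaw 167.65172716447108 z [ 1.08613310e-03 -6.05085885e-04 -9.99999227e-01]
[-0.37638176  0.21746957  0.01276412]
```

View pics/w10.png

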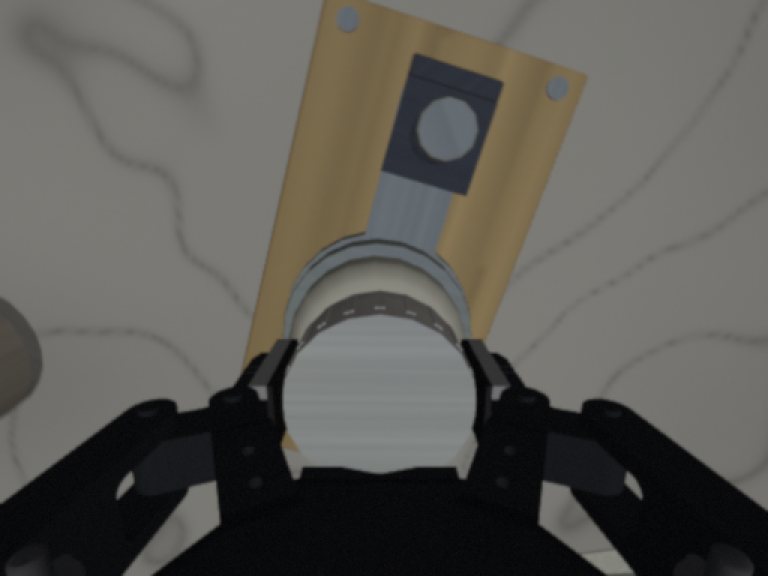

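The brushed lines on the cap stay level in the wrist image, so it is turning with the gripper. The lug stays in line with the board.

move_arm --commands '[[[0,0,0],[0,0,0.4],-1],[[0,0,0],[0,0,0.4],-1],[[0,0,0],[0,0,0.4],-1],[[0,0,0],[0,0,0.4],-1],[[0,0,0],[0,0,0.4],-1]]'

```text
clock: 17.15
tcp_pos: [0.5458, -0.011, 0.1009]
orientation: [0.0, -0.031, 1.0, -0.0]
wrist_force: [-0.9, -0.9, 5.5]
finger_gap: 0.0587
```

move_arm --commands '[[[0,0,0],[0,0,0.4],-1],[[0,0,0],[0,0,0.4],-1],[[0,0,0],[0,0,0.4],-1],[[0,0,0],[0,0,0.4],-1],[[0,0,0],[0,0,0],-1]]'

```text
clock: 17.65
tcp_pos: [0.5456, -0.0112, 0.1011]
orientation: [0.0, -0.142, 0.99, -0.001]
wrist_force: [-2.8, -1.7, 7.1]
finger_gap: 0.0585
```

move_arm --commands '[[[0,0,0],[0,0,0.4],-1],[[0,0,0],[0,0,0.3],-1],[[0,0,0],[0,0,0],-1],[[0,0,0],[0,0,0],-1],[[0,0,0],[0,0,0],-1]]'

```text
clock: 18.15
tcp_pos: [0.5456, -0.0114, 0.1014]
orientation: [0.0, -0.19, 0.982, -0.001]
wrist_force: [-3.3, -2.0, 8.7]
finger_gap: 0.0587
```

```bash
python3 look.py w11; python3 -c "
from workcell import env;print(env.get_state()['ft_torque'])"
```

```text
18.15 [ 0.54563693 -0.01138751  0.10140959] [ 2.56108113e-04 -1.89588395e-01  9.81863264e-01 -8.39640244e-04] 0.05870933119723372 [-3.30717091 -1.95435535  8.74095932]
yaw -158.14245350343367 z [ 8.21298389e-04 -1.55171357e-03 -9.99998459e-01]
[-0.54666565  0.60181064  0.01370137]
```

View pics/w11.png

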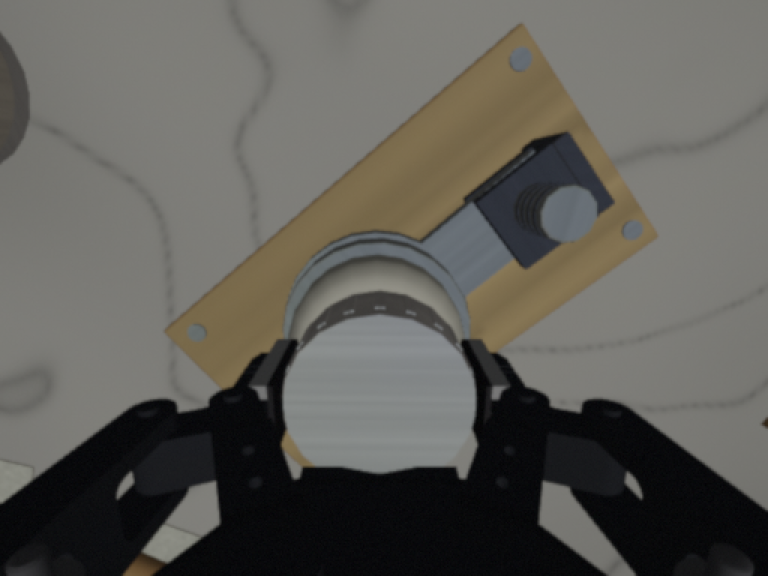

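move_arm --commands '[[[0,0,0.08],[0,0,0],-1],[[0,0,0.08],[0,0,0],-1],[[0,0,0.1],[0,0,0],-1],[[0,0,0],[0,0,0],-1]]'

```text
clock: 18.6
tcp_pos: [0.5452, -0.0112, 0.1108]
orientation: [-0.0, -0.19, 0.982, -0.0]
wrist_force: [-1.7, -4.4, 2.0]
finger_gap: 0.0585
```

```bash
python3 look.py w12
```

```text
18.6 [ 0.54522221 -0.01122076  0.11080579] [-4.69543920e-04 -1.89930076e-01  9.81797428e-01 -3.94241475e-04] 0.05849626029907965 [-1.69935109 -4.41052984  1.98704067]
yaw -158.10260699282162 z [-7.72237399e-04 -9.52491558e-04 -9.99999248e-01]
```

View pics/w12.png

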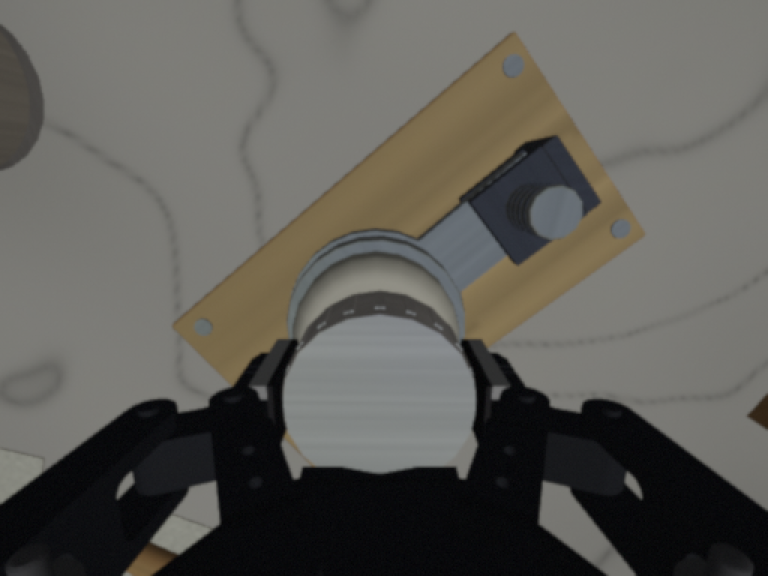

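move_arm --commands '[[[0,0,0.15],[0,0,0],-1],[[0,0,0.15],[0,0,0],-1],[[0,0,0.15],[0,0,0],-1],[[0,0,0.15],[0,0,0],-1],[[0,0,0.13],[0,0,0],-1]]'

```text
clock: 19.15
tcp_pos: [0.5458, -0.0103, 0.1408]
orientation: [0.001, -0.191, 0.982, 0.0]
wrist_force: [-1.1, -0.3, -1.2]
finger_gap: 0.0586
```

move_arm --commands '[[[0,0,0],[0,0,0],-1],[[0,0,0],[0,0,0],-1],[[0,0,0],[0,0,0],-1],[[0,0,0],[0,0,0],-1],[[0,0,0],[0,0,0],-1]]'

```text
clock: 19.65
tcp_pos: [0.5453, -0.0107, 0.1396]
orientation: [-0.0, -0.19, 0.982, 0.0]
wrist_force: [0.7, 0.2, -0.8]
finger_gap: 0.0587
```

move_arm --commands '[[[0,0,0],[0,0,0],-1],[[0,0,0],[0,0,0],-1],[[0,0,0],[0,0,0],-1],[[0,0,0],[0,0,0],-1],[[0,0,0],[0,0,0],-1]]'

```text
clock: 20.15
tcp_pos: [0.5455, -0.0107, 0.1399]
orientation: [0.0, -0.19, 0.982, 0.0]
wrist_force: [-0.3, -0.3, -0.3]
finger_gap: 0.0583
```

```bash
python3 look.py w13; python3 - <<'E'
from h import *
from workcell import eyes
r=eyes.read_camera("scene"); crop(r["frame"],210,110,150,110,5,"pics/s13.png")
E
```

```text
20.15 [ 0.54551418 -0.01067326  0.13992839] [ 2.05655873e-05 -1.90336188e-01  9.81718969e-01  3.39790512e-05] 0.05830903617207302 [-0.32808512 -0.26097989 -0.271163  ]
yaw -158.055191293592 z [ 2.74443681e-05  7.45445092e-05 -9.99999997e-01]
```

View pics/w13.png

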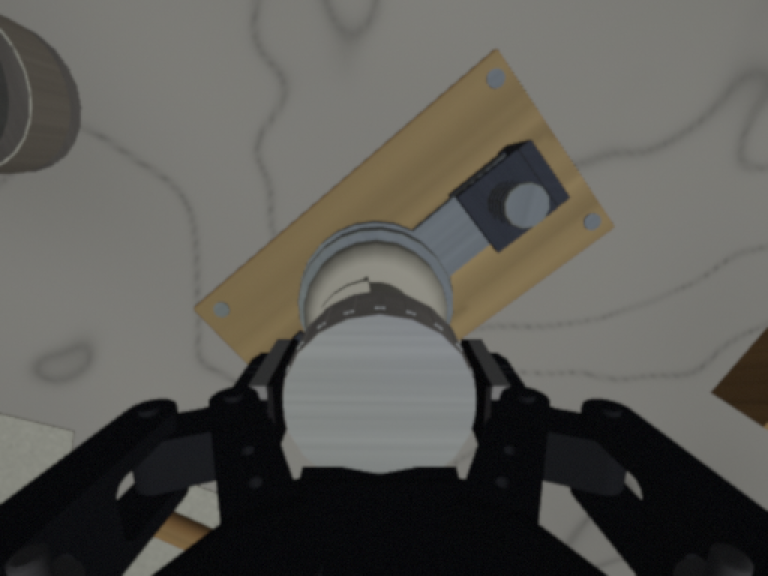

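View pics/s13.png

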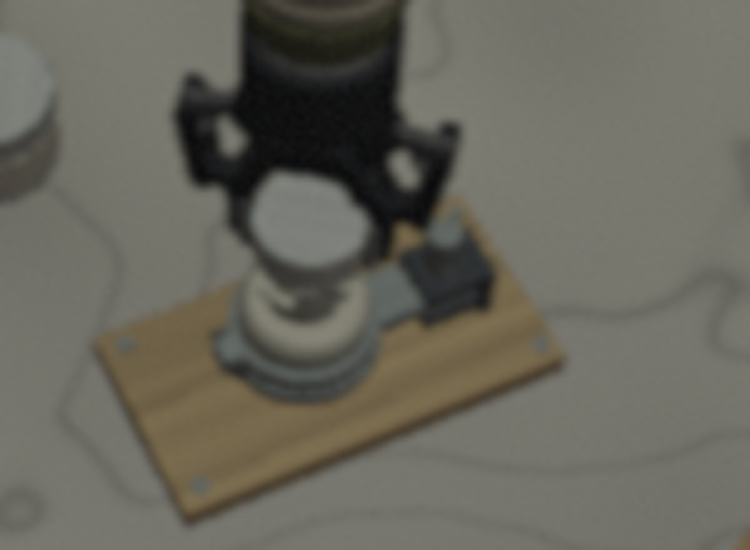

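The cap is held level over the jar's mouth, the pin head is still on the fork and the arm is at rest. I'm handing in.

```bash
python3 -c "
from workcell import env,job
print(job.hand_in()); s=env.get_state(); print(s['clock'],s['tcp_pos'],s['finger_gap'],s['wrist_force'])"
```

```text
the job is handed in; nothing more can be done
None
the job is handed in; nothing more can be done
```

I locked the stand, twisted the cap free and lifted it off, then handed in at about 20 s with the cap still in the gripper. The hand-in reported no verdict.

- **Pin:** I pushed it down through the fork and lug until it stopped at about 29 N. The height matched the head sitting home (TCP 78 mm above the table, as expected). The later pictures still show the head on the fork.
- **Twist:** I turned the cap about 50° anticlockwise. It turned with the gripper, and the lug stayed in line with the board.
- **Final hold:** I lifted the cap about 39 mm straight up, so by the arm's readings its lower edge is about 2 cm above the jar's rim. It is level, within about 1 mm of my estimate of the jar axis. The grip was set to 70 N, the fingers were 58 mm apart and the wrist force was near zero.
- **Bystanders:** The arm never came near the tins, the bottle or the ink knife. I did not measure their positions again at the end.

No check failed. The cameras disagreed on positions by up to about 4 mm. I relied on the wrist camera, and the pin went in without resistance.

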